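# Tip the code reader to its mark

## Robot

A 6-joint arm with a two-finger parallel gripper is mounted at the origin on the work surface. World frame = base frame: x ahead of the robot, y to its left, z up, the work surface at z = 0. Lengths are in mm, angles in rad, forces in N, time in s.
With the tool pointing down it reaches from about 275 to 750 mm from the base axis. Payload 10.2 kg.
Tool frame: the origin (TCP) lies between the finger pads; the fingertips stand ahead of it and the grasp point (between the pads) is the TCP (env.tip_extent is the z of the fingertips in the tool frame, in mm); z points along the fingers, y is the line along which they close (so a half turn about z gives the same grasp; the last joint's range is limited). The gripper opens to 85 mm and grips with 20 to 120 N. Pads are 22 mm wide; open, the fingers measure 114 mm over their backs; the gripper's body (76 mm by 85 mm) begins 54 mm behind the grasp point. The pads swing forward as they close: fully open they stand 13 mm farther back than shut.
Start: joints at [-1.569, 0.313, 1.498, -0, 1.331, -0.223], TCP at [117.015, -511.8, 250.294] pointing down, gripper open.
Joint ranges: [-2.94, 2.94], [-0.97, 2.17], [0.19, 2.56], [-1.23, 4.37], [0.02, 3.11], [-2.88, 2.88]. Speed limits (rad/s): [2.39, 2.39, 3.01, 3.14, 3.14, 3.14].

## Interface

Orientations are given as a unit quaternion [w, x, y, z].
In Python, from bench import status, get_image, ticket, env gives the robot as it stands. The module is installed in compiled form; this text tells all that it offers.
- The arm moves only by the shell command python3 -m handwheel 'ROWS'. ROWS is JSON, a list of rows, each a list of 5 numbers: the shift along the world's x, y, z in cm, then the turn about the world's z in rad, then the opening, from 0 (shut) to 1 (fully open). A call has 1 to 12 rows; each row is the pose to reach, as a shift and turn from the pose commanded when the call began; what a row does not reach only later rows make up. A row lasts 1/10 s, in which the tool goes at most 50 mm and 8.59 degrees, less where a joint would pass 70% of its speed; a pose out of reach is approached as far as the arm can. A call with a gripper value outside its range is refused whole. The fingers move at their own pace and stop on an object; the grip force is fixed at half the most. Time passes only in rows, so rows that repeat a pose let the fingers close. It gives the time, the measured TCP pose, the force, the opening and the grip force at its end, in the units of the state.
- status.state(): the state, without advancing time (a new reading comes with each control period).
- get_image(name): name is "scene" or "top" or "wrist"; returns a dict with "color" (400x640x3 uint8, blue, green, red), "depth" (400x640 float32, mm along the optical axis (not along the pixel's ray), 0 where there is no reading), "vertical_fov" (degrees; the focal length in pixels is half the picture's height over the tangent of half this angle, whatever the lens; pixels are square), "cx", "cy" (the principal point, pixels), "rvec" (rotation vector, rad) and "tvec" (3), from world to camera coordinates, as OpenCV has them. Camera axes: x right, y down, z forward; pixel columns grow to the right and rows downward; lengths in mm; the calibration is good to about 2 mm. A picture is of the moment at which its call begins.
- ticket.close_job(): hands the job in; it is judged then, once.
The state is a dict: "time": time; "joint_pos": joint angles; "qd": joint speeds; "effort": joint torques, N m; "eef_pos": TCP position; "eef_rot": TCP orientation; "contact_force": force on the tool from outside, world axes, zero at the start; "torque": the same for the moment, N m; "finger_gap": finger opening in mm; "grasp_force": force on a finger pad.
Only numpy, scipy, OpenCV 4.12 (cv2) and the standard library are available. Lean on these libraries where they do the work, as an engineer would, in place of code of your own. Each camera call takes 0.05 s, during which the arm holds its last target. There are 200 camera calls.

## Task

On the packing bench, tip the code reader down onto the parcel's label: with closed fingertips press down the yellow corner pad of its spring-backed tilt plate until the blue pointer stands level with the inner end of the red mark on the white scale (and not clearly past it), hold it there for one second while it reads, then let go so that the plate springs back up. Nothing is to be gripped or lifted; do not shove the mount or disturb the red mark or the other things on the bench.

Things in the scene. Friction and masses are not known exactly. Their poses are not given: they have to be found in the camera images.
- mount: Grey reader mount, a loose 2.6 kg stand on rubber feet: base plate 140 (its x) x 300 (its y, -190 to +110) x 18 mm high, with two hinge cheeks 98 mm high at x = +-57 mm. Origin: on the table below the middle of the hinge; z up; +x roughly away from the robot (turned 0.1 to 0.65 rad).
- hinge (a point): Middle of the hinge pin, 90 mm above the table, along the mount's x. On it the level aluminium tilt plate, 100 x 170 x 8 mm (y = -80 to +90 mm), with the yellow pad at its +y side, nearer the robot. A white reader head (56 x 62 mm, x = -20 to 36, y = -65 to -3) stands on the plate, its top 140 mm above the table.
- scale (a point): Centre of the face of the white upright scale board, 75 mm wide (y) and 140 mm high, its top 158 mm above the table, at the mount's -y end. It faces the mount's +x, away from the robot.
- corner_pad: Yellow round pad, 32 mm in diameter and 10 mm high, on the near +y corner of the tilt plate. Origin: the centre of its top face, 104 mm above the table at rest, 72 mm from the hinge line in y and at x = -30 mm of the mount; z out of its top. It tips with the plate (by 0.3 rad it has sunk about 22 mm). It takes about 5 N to start and about 12 N at 0.3 rad.
- tilt_plate (a joint): Tilt of the spring-backed plate in rad: 0 level (at rest), growing as the pad is pressed down and the pointer rises; stop at 0.45. It springs back to 0 when let go.
- pointer_tip (a point): Tip of the blue pointer, a 6 mm high bar fixed to the tilt plate on the -y side, 138 mm from the hinge line; it rises in front of the scale board as the pad is pressed. Axes of the plate.
- mark_arm (a joint): Where the red mark is set, in rad about the same hinge line: the pointer stands level with the mark when joint tilt_plate has this same value (set between 0.17 and 0.33). Stiff; not to be moved.
- mark (a point): Inner end of the red mark (a bar 9 mm high and 44 mm long on the scale board's face, with a small tab over the board's outer edge), 142 mm from the hinge line, in line with the pointer's tip when level with it. Its z axis points the way the pointer travels.
- parcel: Bystander: cardboard parcel 150 x 130 x 45 mm with a white label on top, in front of the reader (+y of the mount). Origin: centre of its underside.
- tape_measure: Bystander: red and black tape measure, 65 x 36 x 60 mm, beyond the mount. Origin: centre of its underside.
- pen: Bystander: white and blue marker pen, 130 x 15 x 15 mm, lying along its x between robot and mount. Origin: under its body.
- calculator: Bystander: grey pocket calculator, 130 x 75 x 17 mm, on the right. Origin: centre of its underside.
- tape_roll: Bystander: roll of brown packing tape lying flat, 104 mm across, 50 mm high, on the right. Origin: centre of its underside.
- jar: Bystander: clear jar with red lid, 68 mm across, 90 mm high, on the right. Origin: centre of its underside.
- stapler: Bystander: blue stapler 140 x 32 x 33 mm, on the left. Origin: centre of its underside.

How it is judged (in metres and radians):
On the way, in this order (a step that is already met when the one before it is completed fails the run):
1. the fingers press the yellow pad with the blue pointer level with the red mark (within 5 mm), for 0.8 s (z of pointer_tip in the frame of mark between -0.005 and 0.005 m and contact force between the fingers and corner_pad above 0.5 N), for 0.8 s.
2. let go: the plate is back level and the fingers are off the mount (value of joint tilt_plate below 0.03 rad and contact force between the fingers and mount below 0.1 N), for 0.2 s.
At the end, for the whole second after the job is handed in: The plate is back level (tilt under 0.03 rad) and still, after the hold at the mark; the mount stands flat within 12 mm of where it was, the red mark within 15 mm, and every other listed thing within 20 mm (value of joint tilt_plate below 0.03 rad and velocity of joint tilt_plate below 0.05 rad/s and distance of mount from where it was at the start of the episode below 0.012 m and linear speed of mount below 0.02 m/s and angle between mount's own z axis and vertical below 0.03 rad and distance of mark from where it was at the start of the episode below 0.015 m and distance of each of parcel, tape_measure, pen, calculator, tape_roll, jar, stapler from where it was at the start of the episode below 0.02 m); the robot touches nothing.
It fails at once if the pointer goes more than 9 mm past the red mark (z of pointer_tip in the frame of mark above 0.009 m).
It fails at once if the mount is shoved more than 12 mm (distance of mount from where it was at the start of the episode above 0.012 m).
It fails at once if the mount is lifted or tipped (height (world z) of mount above 0.008 m or angle between mount's own z axis and vertical above 0.06 rad).
It fails at once if the red mark is displaced by more than 15 mm (distance of mark from where it was at the start of the episode above 0.015 m).
It fails at once if another thing on the bench is moved or lifted by more than 20 mm (distance of any of parcel, tape_measure, pen, calculator, tape_roll, jar, stapler from where it was at the start of the episode above 0.02 m).
It also fails if it takes over 35 s, if anything falls off the work surface, if the arm or the gripper's body presses on something with over 40 N, if the wrist force passes 120 N, or if a joint passes its speed limit or range.

## Working session

There is one attempt and no reset: what is moved stays moved. The work goes in short steps, Python scripts to look and compute and a shell command to move; the robot and the scene stay as the last step left them, time stands still between calls to the robot, and variables do not carry over. Pictures are saved under pics/ and viewed, at most 10 in all, crops included, and the job is handed in when it is done.

```bash
mkdir -p pics && cat > h.py <<'E'
import numpy as np, cv2
from bench import status, get_image, ticket, env
def cam(n):
    d=get_image(n); h=d["color"].shape[0]
    f=h/2/np.tan(np.radians(d["vertical_fov"])/2)
    d["K"]=np.array([[f,0,d["cx"]],[0,f,d["cy"]],[0,0,1.]])
    d["R"]=cv2.Rodrigues(np.array(d["rvec"],float))[0]; d["t"]=np.array(d["tvec"],float).ravel()
    d["C"]=-d["R"].T@d["t"]; return d
def ray(d,u,v):
    return d["R"].T@np.linalg.solve(d["K"],[u,v,1.])
def onz(d,u,v,z):
    r=ray(d,u,v); return d["C"]+r*(z-d["C"][2])/r[2]
def dep(d,u,v):
    z=d["depth"][int(round(v)),int(round(u))]; return d["C"]+ray(d,u,v)*z
def proj(d,P):
    q=d["K"]@(d["R"]@np.array(P,float)+d["t"]); return q[:2]/q[2]
def blobs(d,lo,hi,amin=20):
    m=cv2.inRange(cv2.cvtColor(d["color"],cv2.COLOR_BGR2HSV),np.array(lo),np.array(hi))
    n,l,s,c=cv2.connectedComponentsWithStats(m)
    return [(s[i].tolist(),c[i].round(1).tolist()) for i in range(1,n) if s[i][4]>=amin]
E
python3 - <<'E'
from h import *
print(env.tip_extent, status.state())
for n in("scene","top"):
    d=cam(n); cv2.imwrite(f"pics/{n}0.png",d["color"]); print(n,d["C"].round(),d["K"][0,0])
    for nm,lo,hi in(("yel",(20,120,100),(35,255,255)),("blue",(100,120,60),(130,255,255)),("red",(0,150,80),(8,255,255)),("red2",(172,150,80),(180,255,255))):
        for s,c in blobs(d,lo,hi): print(nm,s,c,dep(d,*c).round())
E
```

```text
19.0 {'time': 0.0, 'joint_pos': array([-1.56940643e+00,  3.13404633e-01,  1.49842996e+00,  8.56320806e-06,
        1.33100503e+00, -2.23413684e-01]), 'qd': array([-0.00054444, -0.00018744,  0.00018271, -0.00056583, -0.00012867,
        0.00050223]), 'effort': array([ 1.05709976e-03, -4.12263894e+01, -2.59740311e+01, -1.09123000e-04,
        4.14601978e-03,  9.21275301e-06]), 'eef_pos': array([ 117.01308404, -511.5545258 ,  249.76095712]), 'eef_rot': array([-6.19189086e-04,  9.93689488e-01,  1.12164219e-01,  7.32053362e-05]), 'contact_force': array([-0.42089065, -0.84527539,  0.54408242]), 'torque': array([0.01427535, 0.00134837, 0.00840306]), 'grasp_force': 0.0, 'finger_gap': 85.38908491881303}
scene [1038. -445. 1141.] 474.6516335778153
yel [347, 56, 9, 17, 144] [351.0, 64.0] [295. 536.   1.]
yel [357, 61, 21, 12, 140] [367.1, 66.4] [339. 569.  -5.]
yel [308, 74, 15, 15, 126] [315.3, 81.1] [260. 396.  -1.]
yel [268, 160, 9, 12, 86] [271.7, 165.6] [458.  13. 104.]
yel [110, 296, 9, 9, 44] [113.7, 300.5] [ 405. -497.   -4.]
blue [192, 0, 11, 24, 128] [197.1, 11.1] [-1033.   793.  -621
[... 1111 characters left out ...]
.3, 287.5] [290. 536.   0.]
yel [186, 292, 19, 12, 152] [195.1, 297.3] [256. 395.  -1.]
blue [0, 0, 640, 53, 33439] [318.4, 25.6] [ 458.   35. 1244.]
blue [165, 175, 13, 40, 346] [171.3, 194.8] [587. 465.  35.]
blue [336, 176, 19, 15, 42] [345.6, 182.4] [614. -92.  91.]
blue [369, 222, 9, 9, 45] [373.4, 225.8] [ 479. -190.   16.]
red [436, 145, 20, 19, 305] [445.7, 154.1] [ 701. -412.   92.]
red [356, 166, 12, 11, 27] [361.9, 170.9] [ 641. -135.  148.]
red [276, 177, 17, 22, 210] [284.5, 187.8] [603. 100.  58.]
red [432, 189, 10, 9, 67] [437.1, 193.0] [ 587. -411.    2.]
red [470, 231, 15, 11, 124] [476.9, 236.2] [ 440. -541.    2.]
red [149, 237, 21, 16, 159] [159.1, 244.4] [428. 514.  -0.]
```

```bash
python3 - <<'E'
import cv2
a=cv2.imread("pics/scene0.png")[130:290,190:400]; cv2.imwrite("pics/s_crop.png",cv2.resize(a,(788,600),interpolation=cv2.INTER_NEAREST))
a=cv2.imread("pics/top0.png")[130:280,270:470]; cv2.imwrite("pics/t_crop.png",cv2.resize(a,(800,600),interpolation=cv2.INTER_NEAREST))
E
```

```text
(no output)
```

View pics/s_crop.png

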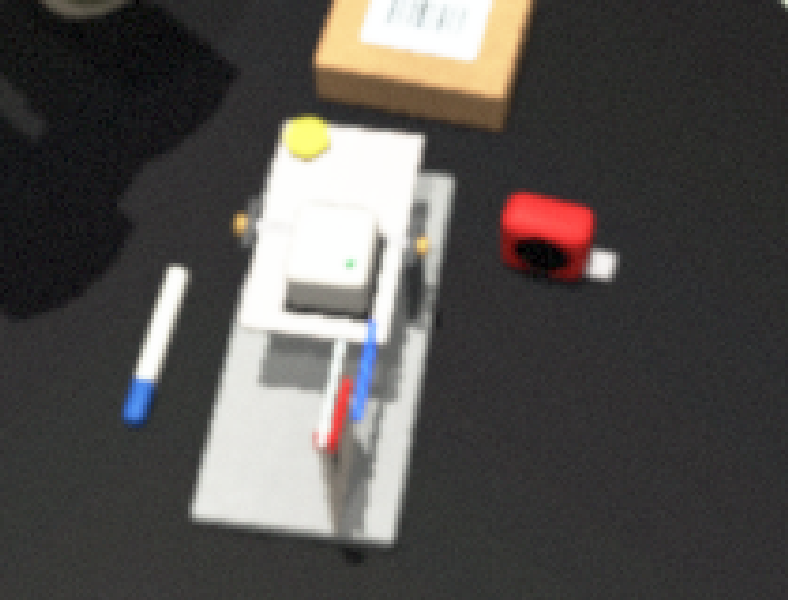

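View pics/t_crop.png

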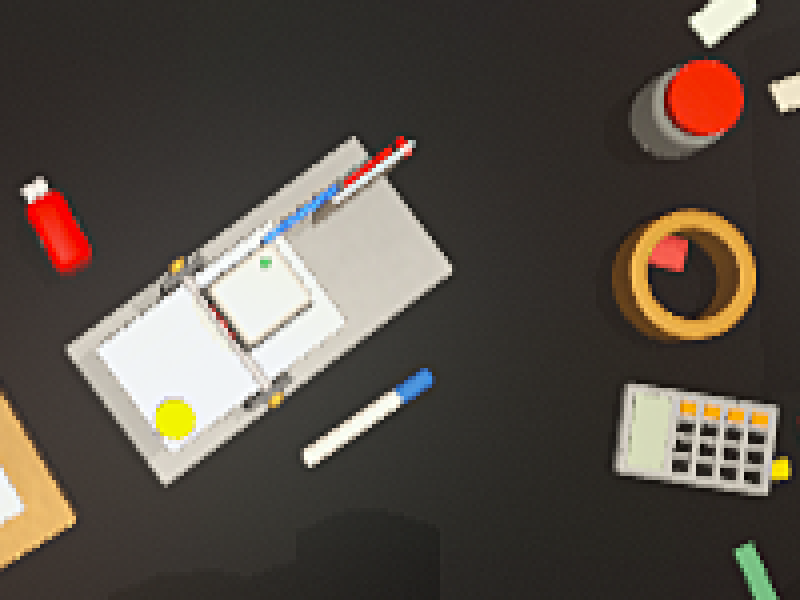

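The scene crop shows the pad at (305,138), hinge pins at (240,222) and (422,244), the blue pointer at (365,370) and the red mark at (338,415). The top crop shows the pins at (178,265) and (276,398), and the pad at (175,420). Next I measure the mount frame and the mark angle.

```bash
cat > m.py <<'E'
from h import *
def sub(d,lo,hi,box):
    u0,v0,u1,v1=box; m=np.zeros(d["color"].shape[:2],np.uint8)
    m[v0:v1,u0:u1]=cv2.inRange(cv2.cvtColor(d["color"],cv2.COLOR_BGR2HSV),np.array(lo),np.array(hi))[v0:v1,u0:u1]
    v,u=np.nonzero(m); return u,v
E
python3 - <<'E'
from m import *
S,T=cam("scene"),cam("top")
pins={}
for n,d,b in(("T",T,[(308,190,320,201),(333,224,345,235)]),("S",S,[(303-3,189,308,201),(249,184,259,195)])):
    P=[]
    for x in b:
        u,v=sub(d,(8,110,80),(25,255,255),x); P.append(onz(d,u.mean(),v.mean(),90)); print(n,len(u),u.mean(),v.mean(),P[-1].round(1))
    ax=P[0]-P[1]; print("len",np.linalg.norm(ax),"yaw",np.arctan2(ax[1],ax[0]),"mid",(P[0]+P[1])/2)
    pins[n]=P
H=sum(sum(p) for p in pins.values())/4; ax=sum(p[0]-p[1] for p in pins.values()); a=np.arctan2(ax[1],ax[0])
ex=np.array([np.cos(a),np.sin(a),0]); ey=np.array([-np.sin(a),np.cos(a),0])
print("H",H,a,"pad exp",H-30*ex+72*ey)
for n,d,b in(("S",S,(262,155,280,175)),("T",T,(305,226,322,243))):
    u,v=sub(d,(20,120,100),(35,255,255),b); p=onz(d,u.mean(),v.mean(),104); print("pad",n,p.round(1),"mount",(p-H)@ex,(p-H)@ey)
np.savez("mount.npz",H=H,a=a)
def pl(d,u,v,xm):
    r=ray(d,u,v); p=d["C"]+r*(((H-d["C"])@ex+xm)/(r@ex)); return -(p-H)@ey,p[2]
for xm in(15,20,25,30):
  print("xm",xm)
  for nm,rng,b in(("ptr",((100,100,50),(130,255,255)),(280,212,294,245)),("mark",((0,110,60),(10,255,255)),(272,226,290,255))):
    u,v=sub(S,*rng,b); q=np.array([pl(S,*x,xm) for x in zip(u,v)])
    print(nm,len(q),"r",q[:,0].min().round(),q[:,0].max().round(),"slope",np.polyfit(q[:,0],q[:,1],1).round(3),"mean",q.mean(0).round(1))
for nm,rng,b in(("ptr",((100,80,50),(130,255,255)),(333,174,358,194)),("mark",((0,110,60),(10,255,255)),(350,160,378,180))):
    u,v=sub(T,*rng,b); p=np.array([onz(T,*x,95 if nm=="ptr" else 143) for x in zip(u,v)])-H
    print("T",nm,len(u),"r",(-p@ey).min().round(),(-p@ey).max().round(),"x mean",(p@ex).mean().round(1))
E
```

```text
T 10 313.6 195.8 [573.5   8.3  90. ]
T 11 338.6363636363636 229.72727272727272 [467.3 -67.7  90. ]
len 130.56873192237484 yaw 0.6211338147559679 mid [520.36162052 -29.71954723  90.        ]
S 7 301.7142857142857 195.14285714285714 [574.8   6.6  90. ]
S 13 253.0 189.0 [468.6 -67.3  90. ]
len 129.37157042398945 yaw 0.6073473133331361 mid [521.73193073 -30.35562115  90.        ]
H [521.04677562 -30.03758419  90.        ] 0.6142723115842144 pad exp [455.03277439  11.50939694  90.        ]
pad S [458.6  12.3 104. ] mount -26.656585716137833 70.61246605163632
pad T [454.1  11.2 104. ] mount -30.96153481678694 72.32226029135408
xm 15
ptr 77 r -44.0 43.0 slope [   0.291 -119.313] mean [  -1.1 -119.6]
mark 60 r 41.0 120.0 slope [  0.447 -62.81 ] mean [ 83.5 -25.5]
xm 20
ptr 77 r -23.0 60.0 slope [  0.291 -87.365] mean [ 17.9 -82.2]
mark 60 r 59.0 136.0 slope [  0.447 -35.493] mean [100.    9.2]
xm 25
ptr 77 r -3.0 78.0 slope [  0.291 -55.416] mean [ 36.8 -44.7]
mark 60 r 76.0 151.0 slope [ 0.447 -8.175] mean [116.4  43.8]
xm 30
ptr 77 r 17.0 95.0 slope [  0.291 -23.467] mean [55.8 -7.3]
mark 60 r 94.0 166.0 slope [ 0.447 19.143] mean [132.8  78.5]
T ptr 47 r 66.0 135.0 x mean 40.1
T mark 42 r 132.0 189.0 x mean 36.7
```

```bash
python3 - <<'E'
from h import *
d=cam("wrist"); s=status.state(); print(d["C"]-s["eef_pos"],d["R"][2],d["R"][0],d["K"],s["eef_pos"])
m=np.load("mount.npz");H=m["H"];a=m["a"];ex=np.array([np.cos(a),np.sin(a),0]); ey=np.array([-np.sin(a),np.cos(a),0])
print("mark in",H+36*ex-142*ey,"ptr tip",H+40*ex-138*ey)
E
```

```text
[ 80.1998003   17.89742889 123.60033819] [-0.30965781 -0.07012251 -0.94825886] [ 2.22531931e-01 -9.74925233e-01 -5.74258723e-04] [[327.25517391   0.         316.52262903]
 [  0.         327.25517391 206.06516863]
 [  0.           0.           1.        ]] [ 117.00020759 -511.69882726  250.0518535 ]
mark in [ 632.30941623 -125.3298966    90.        ] ptr tip [ 633.27273248 -119.75566825   90.        ]
```

```bash
python3 -m handwheel '[[3,2.2,0,0.04,0],[6,4.4,0,0.08,0],[9,6.6,0,0.12,0],[12,8.8,0,0.16,0],[15,11,0,0.2,0],[18,13.2,0,0.24,0],[21,15.4,0,0.28,0],[24,17.6,0,0.32,0],[27,19.8,0,0.36,0],[30,22,0,0.39,0]]' && python3 -m handwheel '[[3,2.2,0,0,0],[6,4.4,0,0,0],[9,6.6,0,0,0],[12,8.8,0,0,0],[15,11,0,0,0],[18,13.2,0,0,0],[21,15.4,0,0,0],[24,17.6,0,0,0],[27.3,20.7,-1.5,0,0],[27.3,20.7,-2,0,0],[27.3,20.7,-2,0,0]]'
python3 - <<'E'
from h import *
d=cam("wrist"); cv2.imwrite("pics/w1.png",d["color"]); print(d["C"],d["R"][2])
E
```

```text
time: 1.25
eef_pos: [418.1, -290.7, 250.3]
eef_rot: [0.0, 0.953, 0.303, -0.0]
contact_force: [-0.1, -0.5, -0.5]
finger_gap: 0.1
grasp_force: 0.0
time: 2.35
eef_pos: [689.9, -84.2, 228.4]
eef_rot: [-0.001, 0.953, 0.303, -0.001]
contact_force: [-0.5, 0.3, -0.2]
finger_gap: -0.0
grasp_force: 0.0
[757.44147225 -37.28036912 351.88220792] [-0.26212757 -0.18302419 -0.94751849]
```

View pics/w1.png

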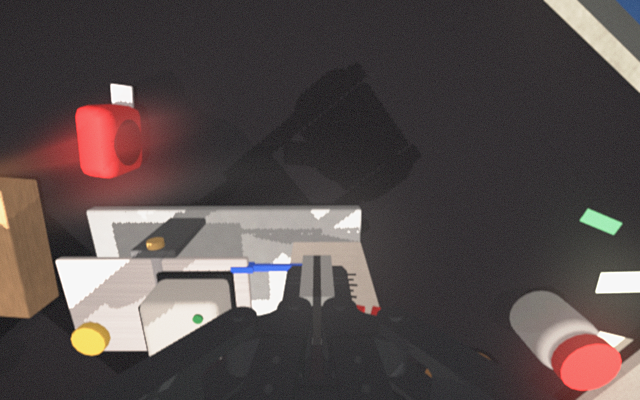

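The mark is hidden behind the fingers at (318,300), while the pointer is visible at (265,267). I shift the hand sideways along mount +y.

```bash
python3 -m handwheel '[[-1.5,2,0,0,0],[-3,4.1,0,0,0],[-4.5,6.2,0,0,0],[-5.8,8.2,0,0,0],[-5.8,8.2,0,0,0],[-5.8,8.2,0,0,0]]'
python3 - <<'E'
from h import *
d=cam("wrist"); np.savez("w2.npz",**{k:d[k] for k in("color","depth","K","R","t","C")}); a=d["color"][150:400,300:633]; cv2.imwrite("pics/w2.png",cv2.resize(a,None,fx=2.4,fy=2.4,interpolation=cv2.INTER_NEAREST)); print(d["C"])
E
```

```text
time: 3.0
eef_pos: [631.9, -3.8, 231.6]
eef_rot: [0.001, 0.953, 0.302, 0.001]
contact_force: [0.2, -0.9, -0.4]
finger_gap: -0.2
grasp_force: 0.0
[699.01634375  43.10262776 355.34893968]
```

View pics/w2.png

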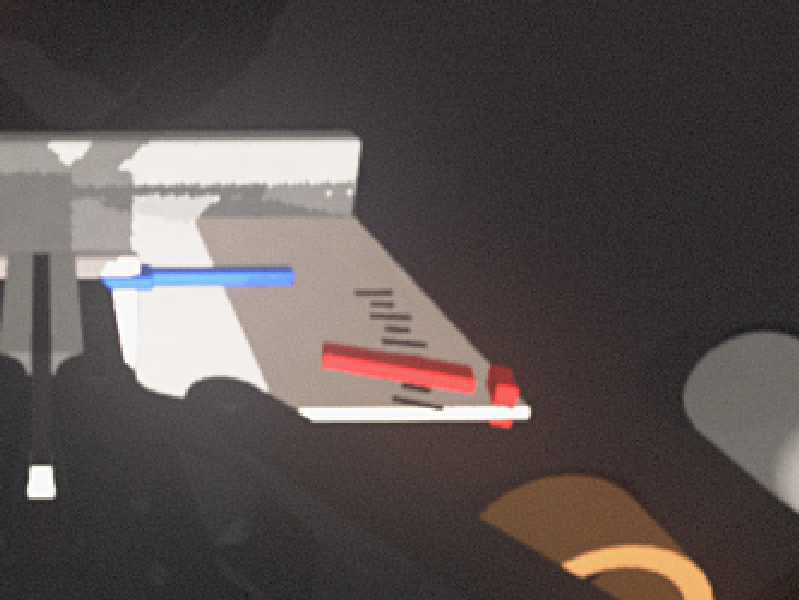

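The pointer tip is at crop (293,277), and the red bar runs from its inner end at (323,356) to (475,380). Now the angles.

```bash
python3 - <<'E'
from h import *
d=dict(np.load("w2.npz")); m=np.load("mount.npz");H=m["H"];a=float(m["a"])
ex=np.array([np.cos(a),np.sin(a),0]); ey=np.array([-np.sin(a),np.cos(a),0])
def M(p): p=p-H; return np.array([p@ex,-p@ey,p[2]]).round(1)
full=lambda u,v:(300+(u+.5)/2.4-.5,150+(v+.5)/2.4-.5)
def onx(u,v,xm): r=ray(d,u,v); return d["C"]+r*(((H-d["C"])@ex+xm)/(r@ex))
def onr(u,v,rr): r=ray(d,u,v); return d["C"]+r*(((H-d["C"])@ey-rr)/(r@ey))
for n,u,v,rr in(("ptr tip",292,277,138),("mark in mid",324,357,142),("mark in upper edge",324,368,142),("mark in lower edge",324,346,142),("mark out",473,379,186),("board top near",310,412,None),("board top far",528,410,None)):
    q=full(u,v); print(n,"depth(+2 in)",M(dep(d,*full(u+(5 if 'in' in n else -5 if rr else 0),v))), "" if rr is None else M(onr(*q,rr)), [ M(onx(*q,x)) for x in(34,38,42)])
E
```

```text
ptr tip depth(+2 in) [ 43.3 136.    2.1] [ 43.1 138.    1.7] [array([ 34., 144., -15.]), array([ 38. , 141.4,  -7.7]), array([ 42. , 138.8,  -0.4])]
mark in mid depth(+2 in) [ 40.4 135.6  49.2] [ 27.5 142.   30.3] [array([ 34. , 138. ,  39.8]), array([ 38. , 135.5,  45.7]), array([ 42. , 133. ,  51.6])]
mark in upper edge depth(+2 in) [ 36.4 136.   49.4] [ 23.8 142.   31.5] [array([ 34. , 135.9,  46. ]), array([ 38. , 133.4,  51.7]), array([ 42. , 131. ,  57.4])]
mark in lower edge depth(+2 in) [ 41.8 136.8  45.2] [ 31.1 142.   29.1] [array([ 34. , 140.2,  33.4]), array([ 38. , 137.6,  39.4]), array([ 42. , 135.1,  45.5])]
mark out depth(+2 in) [ 41.1 173.5  61.8] [ 29. 186.  45.] [array([ 34. , 181.5,  52. ]), array([ 38. , 177.9,  57.6]), array([ 42. , 174.2,  63.1])]
board top near depth(+2 in) [ 33.6 124.2  67.6]  [array([ 34. , 124. ,  68.1]), array([ 38. , 121.9,  73.2]), array([ 42. , 119.8,  78.3])]
board top far depth(+2 in) [-88.1 307.  -90.1]  [array([ 34. , 190. ,  67.3]), array([ 38. , 186.2,  72.5]), array([ 42. , 182.3,  77.6])]
```

```bash
python3 -m handwheel '[[-1.5,-1,0,0,0],[-3,-2,0,0,0],[-4.5,-3,0,0,0],[-5.7,-4,0,0,0],[-5.7,-4,0,0,0],[-5.7,-4,0,0,0]]'
python3 - <<'E'
from h import *
d=cam("wrist"); np.savez("w3.npz",**{k:d[k] for k in("color","depth","K","R","t","C")}); a=d["color"][50:300,300:633]; cv2.imwrite("pics/w3.png",cv2.resize(a,None,fx=2.4,fy=2.4,interpolation=cv2.INTER_NEAREST)); print(d["C"])
E
```

```text
time: 3.65
eef_pos: [575.5, -43.6, 230.6]
eef_rot: [0.0, 0.953, 0.302, 0.0]
contact_force: [-0.3, 0.6, 0.1]
finger_gap: -0.1
grasp_force: 0.0
[642.73032739   3.18858484 354.24240479]
```

View pics/w3.png

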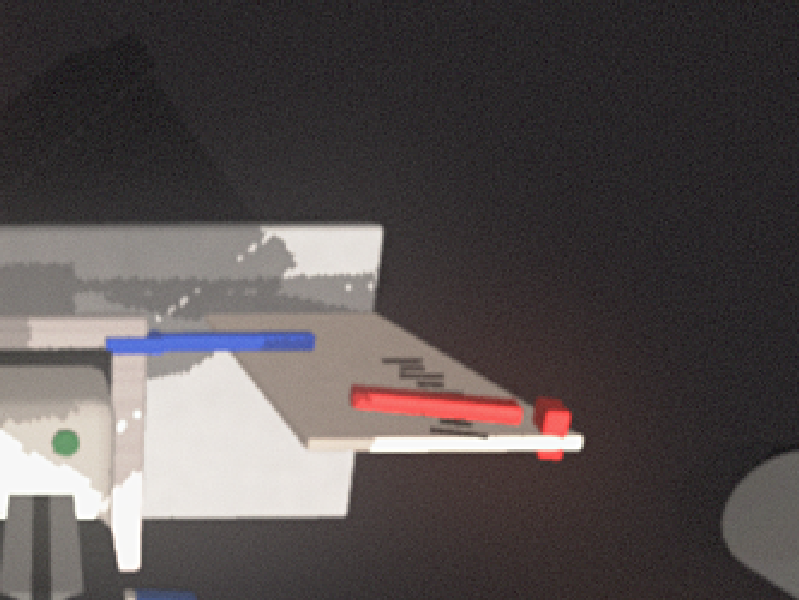

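The inner end of the mark is at crop (352,386) to (352,408) and the pointer tip at (314,332) to (314,351). I triangulate these between the two wrist views.

```bash
python3 - <<'E'
from h import *
A=dict(np.load("w2.npz"));B=dict(np.load("w3.npz")); m=np.load("mount.npz");H=m["H"];a=float(m["a"])
ex=np.array([np.cos(a),np.sin(a),0]); ey=np.array([-np.sin(a),np.cos(a),0])
def tri(p,q):
    P=[d["K"]@np.c_[d["R"],d["t"]] for d in(A,B)]
    x=cv2.triangulatePoints(*P,np.array([[299.7+p[0]/2.4],[149.7+p[1]/2.4]]),np.array([[299.7+q[0]/2.4],[49.7+q[1]/2.4]]))[:,0]; x=x[:3]/x[3]-H
    return np.array([x@ex,-x@ey,x[2]])
# print exact red/blue column profiles at the ends for sub-pixel
for n,lo,hi,l in(("red",(0,120,60),(10,255,255),((A,430,515),(B,440,528))),("blue",(105,120,60),(130,255,255),((A,365,430),(B,360,440)))):
    for d,u0,u1 in l:
        mk=cv2.inRange(cv2.cvtColor(d["color"],cv2.COLOR_BGR2HSV),np.array(lo),np.array(hi)); mk[:150]=0 if d is A else mk[:150]
        s=mk[:,u0:u1]; c=np.nonzero(s.any(0))[0]; print(n,"cols",c.min()+u0,c.max()+u0,[(int(i)+u0,np.nonzero(s[:,i])[0][[0,-1]].tolist()) for i in (c[1],c[len(c)//2],c[-2]) ])
for n,x in {"mark in":((323,345),(352,386),(322,368.5),(352,408.5)),"mark out":((475.5,367),(522,402),(474,392),(521,424)),"ptr tip":((294,267.5),(315,332),(293,287),(315,350.5)),"ptr root":((160,268),(160,333.5),(160,287),(160,352)),"board corner":((529,405),(583,434),(530,419),(583,450))}.items():
    f,b=tri(*x[:2]),tri(*x[2:]); c=(f+b)/2; print(n,f.round(1),b.round(1),c.round(1),"th",np.arctan2(c[2],c[1]).round(3),"R",np.hypot(c[1],c[2]).round(1))
E
```

```text
red cols 434 514 [(435, [296, 302]), (472, [299, 310]), (513, [305, 326])]
red cols 446 527 [(447, [211, 219]), (485, [214, 223]), (526, [215, 241])]
blue cols 365 421 [(366, [262, 264]), (393, [262, 267]), (420, [262, 267])]
blue cols 360 430 [(361, [190, 310]), (395, [189, 195]), (429, [189, 194])]
mark in [ 41.5 135.4  44.1] [ 36.6 133.7  50. ] [ 39.  134.6  47.1] th 0.336 R 142.6
mark out [ 40.3 180.   54.6] [ 36.5 176.2  62.1] [ 38.4 178.1  58.3] th 0.317 R 187.4
ptr tip [ 45.6 139.3  -1.3] [ 40.7 137.7   4.9] [ 43.1 138.5   1.8] th 0.013 R 138.5
ptr root [44.9 86.9 -2.3] [39.7 86.4  3. ] [42.3 86.7  0.4] th 0.004 R 86.7
board corner [ 35.6 190.2  67.2] [ 31.2 190.8  67.9] [ 33.4 190.5  67.5] th 0.341 R 202.1
```

Pointer calibration gives a z bias of about +1.5 mm. After correcting for it, the mark sits at θ ≈ 0.315 rad (radius 142.6 mm, given 142). I move over the pad, slightly outward, and descend to just above it.

```bash
python3 -m handwheel '[[-4,2,0,0,0],[-8,4,0,0,0],[-12.2,6,0,0,0],[-12.2,6,-3,0,0],[-12.2,6,-6,0,0],[-12.2,6,-9,0,0],[-12.2,6,-9,0,0],[-12.2,6,-9,0,0]]'
python3 - <<'E'
from m import *
print(status.state()["eef_pos"],status.state()["contact_force"])
S=cam("scene")
for b,n,r in(((280,205,294,245),"ptr",((100,100,50),(130,255,255))),((272,222,290,255),"mark",((0,110,60),(10,255,255)))):
    u,v=sub(S,*r,b); print(n,len(u),u.mean(),v.mean(),v.min(),v.max())
d=cam("wrist"); u,v=sub(d,(20,120,100),(35,255,255),(0,0,640,400))
print(len(u), u.min(),u.max(),v.min(),v.max()); cv2.imwrite("pics/w4.png",d["color"])
E
```

```text
time: 4.5
eef_pos: [453.7, 17.2, 141.0]
eef_rot: [0.0, 0.953, 0.303, 0.0]
contact_force: [0.6, 0.1, 0.1]
finger_gap: -0.1
grasp_force: 0.0
[453.69152263  17.24391017 140.96488656] [0.62876995 0.07621679 0.14727467]
ptr 79 286.63291139240505 229.126582278481 215 241
mark 58 279.7586206896552 240.72413793103448 231 250
781 299 476 64 269
```

View pics/w4.png

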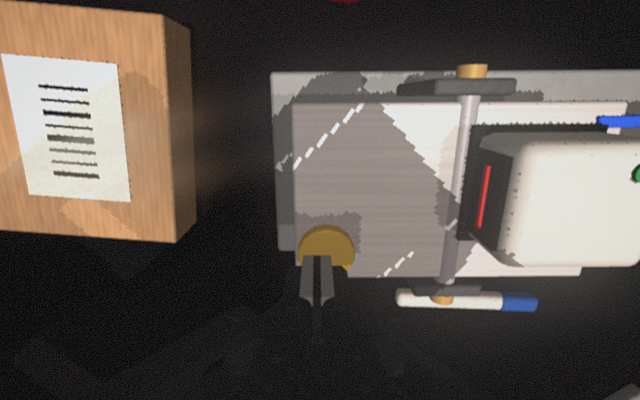

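The fingertips are at (317,256) just above the pad, whose centre is about (327,250).

```bash
python3 - <<'E'
from m import *
m=np.load("mount.npz");a=float(m["a"]);ex=np.array([np.cos(a),np.sin(a),0]); ey=np.array([-np.sin(a),np.cos(a),0])
d=cam("wrist");e=status.state()["eef_pos"]
l,r,t=onz(d,298,252,104),onz(d,356,252,104),onz(d,327,224,104)
c=(l+r)/2; print(np.linalg.norm(l-r)); c=c+ex*((t-c)@ex-16); print(c, e, "tip rel pad: x",(e-c)@ex,"y",(e-c)@ey)
E
```

```text
31.668624425074306
[459.2649021  13.0423775 104.       ] [453.92967008  17.09301312 141.71563945] tip rel pad: x -2.025274074011083 y 6.385187122175949
```

```bash
python3 -m handwheel '[[0,0,-0.8,0,0],[0,0,-1.6,0,0],[0,0,-2,0,0],[0,0,-2.4,0,0],[0,0,-2.8,0,0],[0,0,-3.2,0,0],[0,0,-3.2,0,0],[0,0,-3.2,0,0]]'
cat > look.py <<'E'
from m import *
import sys
S=cam("scene"); s=status.state(); print(s["eef_pos"].round(1),s["contact_force"].round(1))
m=np.load("mount.npz");H=m["H"];a=float(m["a"]);ex=np.array([np.cos(a),np.sin(a),0]); ey=np.array([-np.sin(a),np.cos(a),0])
for b,n,r in(((278,195,294,245),"ptr",((100,100,50),(130,255,255))),((272,215,290,255),"mark",((0,110,60),(10,255,255)))):
    u,v=sub(S,*r,b); k=np.polyfit(v,u,1); print(n,len(u),u.mean().round(2),v.mean().round(2),v.min(),v.max(),"u=",k.round(2))
for th in(0,.15,.2,.25,.28,.31,.34):   # predicted pointer tip / tapered end pixel and mid-bar
    f=lambda R,x,z=0: proj(S,H+x*ex-R*np.cos(th)*ey+np.array([0,0,R*np.sin(th)])).round(1)
    print(th,"tip",f(138,43),"mid",f(112,43),"mark in",f(142,39))
cv2.imwrite(f"pics/{sys.argv[1]}.png",cv2.resize(S["color"][150:270,220:350],None,fx=5,fy=5,interpolation=cv2.INTER_CUBIC))
E
python3 look.py s2
```

```text
time: 5.45
eef_pos: [452.5, 18.0, 108.3]
eef_rot: [-0.001, 0.953, 0.303, -0.0]
contact_force: [-3.3, 5.8, 8.9]
finger_gap: 0.1
grasp_force: 5.0
[452.5  18.  108.4] [-4.1  5.3  8. ]
ptr 79 286.38 224.56 212 235 u= [-2.0000e-01  3.3144e+02]
mark 51 279.47 241.75 231 250 u= [-1.9000e-01  3.2449e+02]
0 tip [284.4 241.1] mid [286.2 231.8] mark in [282.5 242.4]
0.15 tip [284.1 236.8] mid [285.9 228.2] mark in [282.1 237.9]
0.2 tip [284.  235.1] mid [285.9 226.8] mark in [282.1 236.2]
0.25 tip [284.  233.3] mid [285.9 225.3] mark in [282.  234.3]
0.28 tip [284.  232.1] mid [285.9 224.4] mark in [282.  233.1]
0.31 tip [284.  230.9] mid [285.9 223.4] mark in [282.  231.9]
0.34 tip [284.  229.6] mid [285.9 222.4] mark in [282.  230.6]
```

View pics/s2.png

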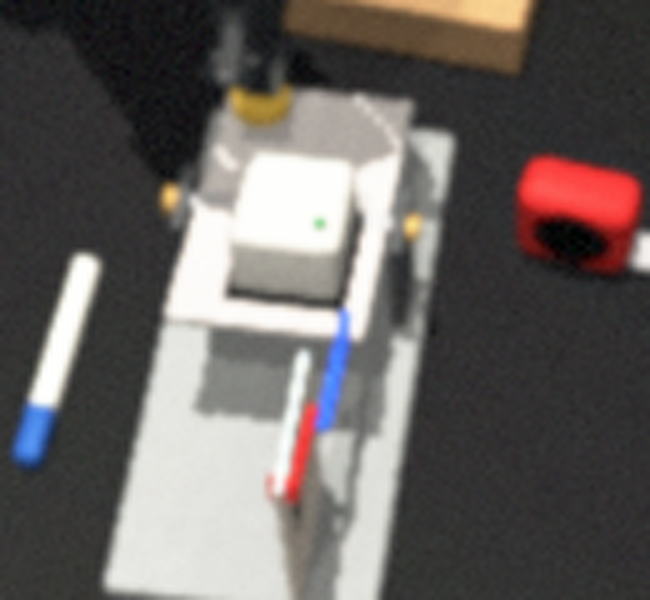

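The plate is at about 0.20 rad, from both kinematics and image: the pointer tip is at (320,428) and the mark's inner end at (312,410) in the crop. I press further, slowly.

```bash
python3 -m handwheel '[[0,0,-0.2,0,0],[0,0,-0.4,0,0],[0,0,-0.55,0,0],[0,0,-0.65,0,0],[0,0,-0.65,0,0],[0,0,-0.65,0,0]]'
python3 look.py s3
```

```text
time: 6.1
eef_pos: [452.7, 17.8, 102.1]
eef_rot: [-0.001, 0.953, 0.303, -0.0]
contact_force: [-4.3, 5.0, 10.4]
finger_gap: -0.5
grasp_force: 5.8
[452.7  17.8 102.1] [-3.4  4.5 10.1]
ptr 74 286.39 222.01 210 232 u= [-2.1000e-01  3.3321e+02]
mark 55 279.56 241.53 231 250 u= [-2.1000e-01  3.2967e+02]
0 tip [284.4 241.1] mid [286.2 231.8] mark in [282.5 242.4]
0.15 tip [284.1 236.8] mid [285.9 228.2] mark in [282.1 237.9]
0.2 tip [284.  235.1] mid [285.9 226.8] mark in [282.1 236.2]
0.25 tip [284.  233.3] mid [285.9 225.3] mark in [282.  234.3]
0.28 tip [284.  232.1] mid [285.9 224.4] mark in [282.  233.1]
0.31 tip [284.  230.9] mid [285.9 223.4] mark in [282.  231.9]
0.34 tip [284.  229.6] mid [285.9 222.4] mark in [282.  230.6]
```

View pics/s3.png

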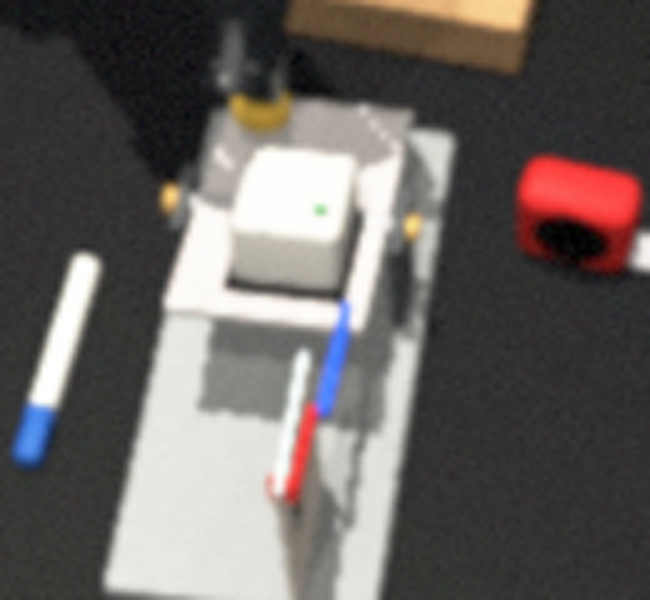

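The pointer tip at (320,412) is nearly level with the mark's inner end at (315,408), at roughly 0.28 rad. I press 2 mm more, hold, then check.

```bash
python3 -m handwheel '[[0,0,-0.1,0,0],[0,0,-0.2,0,0],[0,0,-0.2,0,0],[0,0,-0.2,0,0],[0,0,-0.2,0,0],[0,0,-0.2,0,0],[0,0,-0.2,0,0],[0,0,-0.2,0,0],[0,0,-0.2,0,0],[0,0,-0.2,0,0],[0,0,-0.2,0,0],[0,0,-0.2,0,0]]'
python3 look.py s4
```

```text
time: 7.35
eef_pos: [452.8, 17.7, 100.2]
eef_rot: [-0.0, 0.953, 0.303, -0.0]
contact_force: [-4.9, 4.4, 11.1]
finger_gap: 0.3
grasp_force: 6.1
[452.8  17.6 100.2] [-4.7  3.8 10.7]
ptr 75 286.36 221.27 209 231 u= [-2.2000e-01  3.3602e+02]
mark 55 279.65 241.22 231 250 u= [-2.1000e-01  3.2944e+02]
0 tip [284.4 241.1] mid [286.2 231.8] mark in [282.5 242.4]
0.15 tip [284.1 236.8] mid [285.9 228.2] mark in [282.1 237.9]
0.2 tip [284.  235.1] mid [285.9 226.8] mark in [282.1 236.2]
0.25 tip [284.  233.3] mid [285.9 225.3] mark in [282.  234.3]
0.28 tip [284.  232.1] mid [285.9 224.4] mark in [282.  233.1]
0.31 tip [284.  230.9] mid [285.9 223.4] mark in [282.  231.9]
0.34 tip [284.  229.6] mid [285.9 222.4] mark in [282.  230.6]
```

View pics/s4.png

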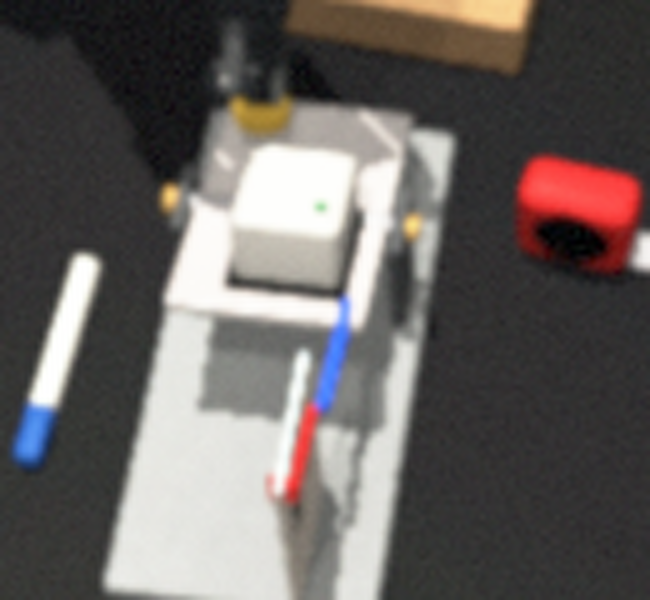

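The pointer tip at (320,408) now meets the mark's inner end at (315,408). The estimated tilt is 0.295–0.315 rad, so I press 0.8 mm more and hold a second time for margin.

```bash
python3 -m handwheel '[[0,0,-0.08,0,0],[0,0,-0.08,0,0],[0,0,-0.08,0,0],[0,0,-0.08,0,0],[0,0,-0.08,0,0],[0,0,-0.08,0,0],[0,0,-0.08,0,0],[0,0,-0.08,0,0],[0,0,-0.08,0,0],[0,0,-0.08,0,0],[0,0,-0.08,0,0],[0,0,-0.08,0,0]]' && python3 -m handwheel '[[0,0,0.5,0,0],[0,0,1,0,0],[0,0,1.5,0,0],[0,0,2,0,0],[0,0,2.5,0,0],[0,0,4,0,0],[0,0,7,0,0],[0,0,11,0,0],[0,0,11,0,0],[0,0,11,0,0],[0,0,11,0,0],[0,0,11,0,0]]'
python3 - <<'E'
from m import *
S,T=cam("scene"),cam("top")
for n,d,b in(("T",T,[(308,190,320,201),(333,224,345,235)]),("S",S,[(300,189,308,201),(249,184,259,195)])):
    for x in b:
        u,v=sub(d,(8,110,80),(25,255,255),x); print(n,onz(d,u.mean(),v.mean(),90).round(1))
for b,n,r in(((278,195,294,245),"ptr",((100,100,50),(130,255,255))),((272,215,290,255),"mark",((0,110,60),(10,255,255)))):
    u,v=sub(S,*r,b); print(n,len(u),u.mean().round(2),v.mean().round(2),v.max())
E
```

```text
time: 8.6
eef_pos: [452.8, 17.6, 99.4]
eef_rot: [-0.0, 0.953, 0.303, -0.0]
contact_force: [-4.2, 4.0, 11.9]
finger_gap: -0.1
grasp_force: 6.1
time: 9.8
eef_pos: [452.5, 17.2, 207.8]
eef_rot: [-0.001, 0.953, 0.303, -0.001]
contact_force: [0.0, 1.2, 1.1]
finger_gap: -0.1
grasp_force: 0.0
T [573.5   8.3  90. ]
T [nan nan nan]
S [574.7   7.4  90. ]
S [467.9 -66.6  90. ]
ptr 80 286.71 228.88 241
mark 59 279.75 240.86 250<stdin>:5: RuntimeWarning: Mean of empty slice.
  ret = ret.dtype.type(ret / rcount)
```

The plate is back level (pointer at its rest pixels), and the mount and mark have not moved. I hand the job in.

```bash
python3 -c "from bench import ticket; print(ticket.close_job())"
```

```text
the job is handed in; nothing more can be done
None
```

The job is handed in with no verdict shown: I pressed the pad until the pointer met the red mark in the camera view (estimated tilt 0.30–0.33 rad), held it over 2 s and let go, and afterwards the plate was back level with the mount and mark in place; I did not re-check the other bench items.

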